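Scan the big carton, put the scanner away

ROBOT

A 7-joint arm with a two-finger parallel gripper is mounted at the origin on the work surface. World frame = base frame: x ahead of the robot, y to its left, z up, the work surface at z = 0. Lengths are in mm, angles in rad, forces in N, time in s.
With the tool pointing down it reaches from about 425 to 925 mm from the base axis. Payload 6.8 kg.
Tool frame: the origin (TCP) lies midway between the tips of the shut fingers; the grasp point (between the pads) lies 19 mm behind it; z points along the fingers, y is the line along which they close (so a half turn about z gives the same grasp; the last joint's range is limited). The gripper opens to 85 mm and grips with 20 to 120 N. Pads are 22 mm wide; open, the fingers measure 114 mm over their backs; the gripper's body (76 mm by 85 mm) begins 54 mm behind the grasp point. The pads swing forward as they close: fully open they stand 13 mm farther back than shut.
Start: joints at [1.119, 0.477, 0.022, 1.555, -0.011, 1.109, -0.083], TCP at [227.53, -635.513, 231.308] pointing down, gripper open.
Joint ranges: [-2.96, 2.96], [-0.34, 2.1], [-1.41, 1.46], [0.24, 2.44], [-1.37, 4.51], [0.17, 1.92], [-2.96, 2.96]. Speed limits (rad/s): [2.39, 2.39, 3.14, 3.14, 3.14, 3.14, 3.14].

INTERFACE

Orientations are given as a unit quaternion [x, y, z, w].
In Python, from station import move_to, movel, move_j, set_gripper, sleep, inverse_kinematics, grab_frame, get_calibration, Unreachable, close_job, read_clock, read_joint_positions, read_joint_velocities, read_effort, read_tool_pos, read_tool_rot, read_ft_force, read_ft_torque, read_width, read_finger_force gives the robot as it stands. Calls block until the motion is done:
- move_to(position, orientation): joint-space move of the TCP to a pose.
- movel(position, ori=None, v=150, stop_force=None): straight line of the TCP; ori=None keeps the orientation; v is the mean speed in mm/s. With stop_force (N) it stops when the force on the tool has changed by that much, and returns True; else False.
- move_j(angles): joint-space move.
- set_gripper(opening, newtons=None): finger opening in mm; newtons is the grip in N (None keeps the last); returns when the fingers have stopped.
- sleep(seconds).
- inverse_kinematics(position, orientation): joint angles nearest the present ones, or None.
- grab_frame(name): name is "scene" or "top"; returns the picture (480x640x3 uint8, red, green, blue); there is no depth.
- get_calibration(name): a dict with "fx", "fy", "cx", "cy" (pixels), "cam_to_world" (4x4, takes a point from camera to world coordinates). Camera axes: x right, y up, looking along -z (the intrinsics and any distortion apply to the point x, -y, -z); pixel columns grow to the right and rows downward; lengths in mm; the calibration is good to about 2 mm. A picture is of the moment at which its call begins. get_calibration takes no time and is no camera call.
A pose or a line that the arm cannot do raises Unreachable and nothing moves.
- close_job(): hands the job in; it is judged then, once.
Readings, each from a call of its own:
- read_clock(): time.
- read_joint_positions(): joint angles.
- read_joint_velocities(): joint speeds.
- read_effort(): joint torques, N m.
- read_tool_pos(): TCP position.
- read_tool_rot(): TCP orientation.
- read_ft_force(): force on the tool from outside, world axes, zero at the start.
- read_ft_torque(): the same for the moment, N m.
- read_width(): finger opening in mm.
- read_finger_force(): force on a finger pad.
Only numpy, scipy, OpenCV 4.12 (cv2) and the standard library are available. Lean on these libraries where they do the work, as an engineer would, in place of code of your own. Each camera call takes 0.05 s, during which the arm holds its last target. There are 200 camera calls.

TASK

Pick up the handheld barcode scanner, point it squarely at the middle of the label on the bigger of the two leaning cartons with its window about 8 cm from the label, and hold it still there for a good second. Then lay the scanner in the open drawer, setting it down on the drawer's floor before you let go, and slide the drawer fully shut. Do not shift or knock over any of the three tins near the work.

Things in the scene. Friction and masses are not known exactly. Their poses are not given: they have to be found in the camera images.
- scanner: grey handheld barcode scanner lying flat, 170 mm long along its x. Handle 34 mm wide (y) and 34 mm high, x = -85 to +23 mm; head 60 wide, 44 high, x = +23 to +83 mm. Origin at mid length and width on the flat underside; z up. The beam leaves the window in the +x end along +x, 22 mm above the underside. About 0.2 kg, balance point at x = +16 mm
- window (a point): centre of the scanner's dark window, at (85, 0, 22) mm in the scanner's frame
- big_carton_label: white barcode label, 80 x 55 mm, in the middle of the face of the bigger carton (180 mm wide, 200 high, 100 deep), fixed on a plywood rest, leaning back 38 degrees. Origin at the label's centre, 170 mm above the table; +x points squarely out of the label (38 degrees above level), y along its width, z up the leaning face. The cartons may swap places
- small_carton_label: the same label on the smaller carton (130 mm wide, 120 high, 80 deep), also fixed and leaning back 38 degrees; centre 140 mm above the table, axes as on the bigger carton. Not the one to scan
- unit_drawer0 (a joint): how far the drawer is open, in m: 0 is shut; it starts 0.135 to 0.16 open
- drawer_floor (a point): point on the drawer's inner floor, at the middle of the foot of its front wall, 22 mm above the table, moving with the drawer. +x runs into the drawer (it slides out along -x), y across, z up. Inside: 195 mm long, 198 wide, walls 66 high. The fixed grey unit round it is 110 mm high, 240 wide; with the drawer open by q its top covers all beyond x = q - 6 mm here
- unit_drawer0_handle (a point): middle of the drawer's bar handle, a horizontal bar along the drawer's y, 120 mm long, 11 mm thick, 35 mm in front of the drawer's white front, 72 mm above the table
- tin_near: gold food tin, 75 mm across, 110 mm high, 0.3 kg, standing loose beside the scanner on the side of the scanner's +y; origin at the centre of its underside
- tin_far: the same kind of tin standing loose on the side of the scanner's -y; origin at the centre of its underside
- tin_top: the same kind of tin standing loose on top of the grey drawer unit, not far behind its front edge (its underside 110 mm above the table); origin at the centre of its underside

How it is judged (in metres and radians):
On the way, in this order (a step that is already met when the one before it is completed fails the run):
1. held still for 0.9 s, the scanner points at the big carton's label: its centre 50 to 110 mm before the window and within 18 mm of the beam each way, the beam within 15 degrees of square (x of big_carton_label in the frame of scanner between 0.135 and 0.195 m and y of big_carton_label in the frame of scanner between -0.018 and 0.018 m and z of big_carton_label in the frame of scanner between 0.004 and 0.04 m and angle between the x axis of scanner and the x axis of big_carton_label, either way round below 0.262 rad and linear speed of scanner below 0.03 m/s and angular speed of scanner below 0.2 rad/s and contact force between the fingers and scanner above 0.5 N), for 0.9 s.
2. the scanner is down on the floor of the open drawer (underside within 20 mm of it) while still in the fingers (x of scanner in the frame of drawer_floor between 0 and 0.195 m and y of scanner in the frame of drawer_floor between -0.11 and 0.11 m and z of scanner in the frame of drawer_floor between -0.01 and 0.02 m and value of joint unit_drawer0 above 0.05 m and contact force between the fingers and scanner above 0.5 N), for 0.05 s.
At the end, for the whole second after the job is handed in: the scanner rests released inside the drawer, the drawer is shut to within 6 mm, and the three tins stand upright within 25 mm of where they were (value of joint unit_drawer0 below 0.006 m and x of scanner in the frame of drawer_floor between 0 and 0.195 m and y of scanner in the frame of drawer_floor between -0.11 and 0.11 m and z of scanner in the frame of drawer_floor between -0.01 and 0.05 m and linear speed of scanner below 0.02 m/s and angle between each of tin_near, tin_far, tin_top's own z axis and vertical below 0.15 rad and distance of each of tin_near, tin_far, tin_top from where it was at the start of the episode below 0.025 m); the robot touches nothing.
It fails at once if a tin is shifted more than 25 mm or tipped more than 17 degrees (angle between any of tin_near, tin_far, tin_top's own z axis and vertical above 0.3 rad or distance of any of tin_near, tin_far, tin_top from where it was at the start of the episode above 0.025 m).
It also fails if it takes over 64 s, if anything falls off the work surface, if the arm or the gripper's body presses on something with over 40 N, if the wrist force passes 120 N, or if a joint passes its speed limit or range.

## Working session

There is one attempt and no reset: what is moved stays moved. The work goes in short steps, each a Python script; the robot and the scene stay as the last script left them, time stands still between calls to the robot, and variables do not carry over. Pictures are saved under pics/ and viewed, at most 10 in all, crops included, and the job is handed in when it is done.

```bash
mkdir -p pics; ls
python3 - <<'E'
from station import *
import cv2,numpy as np
np.set_printoptions(suppress=True,precision=4)
for n in("scene","top"):
    f=grab_frame(n); cv2.imwrite(f"pics/{n}0.png",f[:,:,::-1]); print(n,get_calibration(n))
print(read_tool_pos(),read_tool_rot(),read_clock(),read_width())
E
```

```text
pics
scene {'fx': 506.15127533740053, 'fy': 506.15127533740053, 'cx': 318.9578588036316, 'cy': 241.48987198243861, 'cam_to_world': array([[  -0.4819,   -0.699 ,    0.5283, 1223.3457],
       [   0.8762,   -0.3875,    0.2865,  366.1988],
       [   0.0044,    0.601 ,    0.7993, 1176.5334],
       [   0.    ,    0.    ,    0.    ,    1.    ]])}
top {'fx': 467.8871298940709, 'fy': 467.8871298940709, 'cx': 321.52107800811604, 'cy': 243.69336107317284, 'cam_to_world': array([[  -0.0008,    0.9837,   -0.18  ,  313.8715],
       [  -0.9998,    0.0031,    0.0213,    3.2709],
       [   0.0215,    0.18  ,    0.9834, 1299.3274],
       [   0.    ,    0.    ,    0.    ,    1.    ]])}
[ 227.3596 -634.9956  230.4393] [ 0.9853  0.1711 -0.0002 -0.0008] 0.1 84.88591884628654
```

View pics/scene0.png

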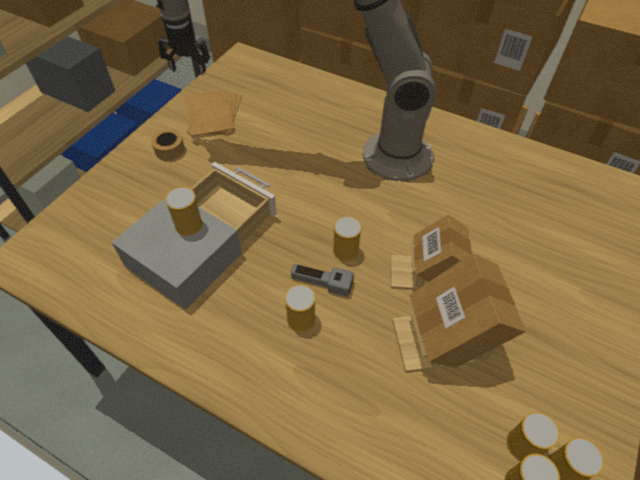

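View pics/top0.png

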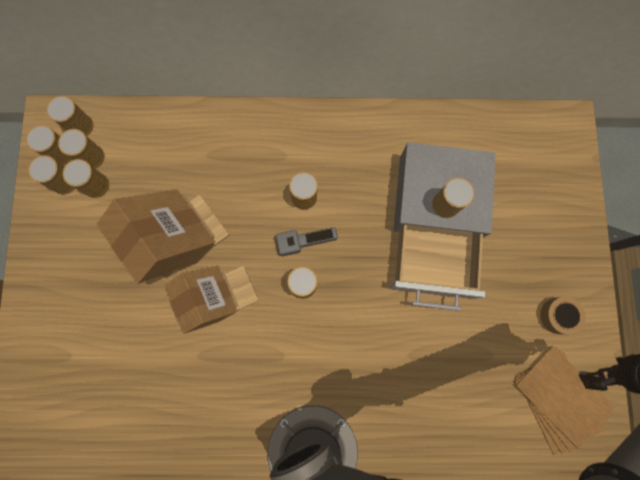

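The scene view shows the scanner near (322,278) between two tins, at (347,238) and (300,308). The big carton's label is at (451,307), the small one's at (432,243), and the drawer is at upper left with a tin on top. In the top view the scanner is at (305,240) with its head to the left, the big label is at (168,222), the drawer's handle is at (437,302), and the tins are at (303,187), (302,282) and (458,193).

```bash
cat > h.py <<'E'
import numpy as np,cv2
from station import *
np.set_printoptions(suppress=True,precision=3)
def ray(n,p):
    c=get_calibration(n);T=c["cam_to_world"]
    d=T[:3,:3]@np.array([(p[0]-c["cx"])/c["fx"],-(p[1]-c["cy"])/c["fy"],-1]);return T[:3,3],d/np.linalg.norm(d)
def onz(n,p,z):
    o,d=ray(n,p);return o+d*(z-o[2])/d[2]
def tri(ps,pt):
    o1,d1=ray("scene",ps);o2,d2=ray("top",pt)
    s=np.linalg.lstsq(np.c_[d1,-d2],o2-o1,rcond=None)[0]
    a=o1+s[0]*d1;b=o2+s[1]*d2;return (a+b)/2,np.linalg.norm(a-b)
def px(n,P):
    c=get_calibration(n);T=c["cam_to_world"];q=T[:3,:3].T@(np.asarray(P)-T[:3,3])
    return np.array([c["cx"]-c["fx"]*q[0]/q[2],c["cy"]+c["fy"]*q[1]/q[2]])
E
python3 - <<'E'
from h import *
S=cv2.imread("pics/scene0.png");T=cv2.imread("pics/top0.png")
def blobs(im,roi,f):
    x0,y0,x1,y1=roi;h=cv2.cvtColor(im[y0:y1,x0:x1],cv2.COLOR_BGR2HSV)
    m=f(h.astype(int)).astype(np.uint8)*255
    m=cv2.morphologyEx(m,cv2.MORPH_CLOSE,np.ones((5,5)))
    cs=cv2.findContours(m,0,2)[0];c=max(cs,key=cv2.contourArea)+np.array([x0,y0])
    M=cv2.moments(c);return c,np.array([M['m10'],M['m01']])/M['m00'],cv2.contourArea(c)
grey=lambda h:h[...,1]<75
white=lambda h:(h[...,1]<70)&(h[...,2]>110)
R={}
for k,im,roi,f in [("scS",S,(282,255,362,302),grey),("scT",T,(268,222,345,260),grey),
 ("bS",S,(430,280,472,335),white),("bT",T,(145,200,192,242),white),("sS",S,(418,222,445,265),white),("sT",T,(192,270,228,312),white),
 ("t1S",S,(330,212,365,235),white),("t1T",T,(284,264,320,302),white),("t2S",S,(283,283,320,304),white),("t2T",T,(285,168,322,206),white),
 ("t3S",S,(165,184,200,206),white),("t3T",T,(441,176,476,210),white)]:
    c,m,a=blobs(im,roi,f);R[k]=m;r=cv2.minAreaRect(c);print(k,m,a,"rect",np.array(r[0]),np.array(r[1]),r[2])
    if k[0] in"bs": print(cv2.boxPoints(r).tolist())
for k in("sc","b","s","t1","t2","t3"): print(k,*tri(R[k+"S"],R[k+"T"]))
cr=lambda im,x,y,w,h:cv2.resize(im[y:y+h,x:x+w],(400,300),interpolation=cv2.INTER_CUBIC)
cv2.imwrite("pics/c1.png",np.vstack([np.hstack([cr(S,275,240,100,75),cr(T,258,203,100,75)]),np.hstack([cr(S,175,150,120,90),cr(T,380,220,120,90)])]))
E
```

```text
scS [318.682 282.432] 1355.0 rect [319.473 285.278] [64.741 37.796] 5.572197437286377
[[285.420166015625, 300.94342041015625], [289.09014892578125, 263.32586669921875], [353.525634765625, 269.61224365234375], [349.85565185546875, 307.22979736328125]]
scT [296.566 241.157] 657.5 rect [306.558 238.788] [22.161 60.404] 78.69007110595703
[[274.7692565917969, 233.84617614746094], [334.0000305175781, 222.00001525878906], [338.3461608886719, 243.7307891845703], [279.1153869628906, 255.5769500732422]]
bS [449.88  307.196] 663.0 rect [449.636 306.953] [36.137 21.929] 70.82099914550781
[[433.34405517578125, 293.489013671875], [454.0556640625, 286.28497314453125], [465.927490234375, 320.41650390625], [445.21588134765625, 327.62054443359375]]
bT [167.612 221.32 ] 482.5 rect [167.334 220.764] [36.427 16.772] 54.782405853271484
[[149.97921752929688, 210.72055053710938], [163.68130493164062, 201.04849243164062], [184.688232421875, 230.80831909179688], [170.98614501953125, 240.48037719726562]]
sS [431.12 244.05] 410.5 rect [431.109 243.966] [31.341 17.639] 86.8201675415039
[[421.433837890625, 228.80
[... 346 characters left out ...]
09.14334106445312, 311.35040283203125]]
t1S [347.338 226.197] 339.0 rect [347.  225.5] [17. 24.] 90.0
t1T [301.764 280.852] 500.0 rect [302. 281.] [25.456 25.456] 45.0
t2S [299.667 295.275] 395.5 rect [299.5 294.5] [17. 27.] 90.0
t2T [303.031 185.243] 445.0 rect [303.  185.5] [23. 24.] 90.0
t3S [179.159 197.253] 392.0 rect [179.  196.5] [17. 28.] 90.0
t3T [460.245 190.468] 922.0 rect [458.  192.5] [33. 34.] 90.0
sc [565.173  29.34    5.125] 35.34890752814491
b [575.984 356.347 168.649] 2.5581028786769906
s [403.985 250.208 137.751] 2.659527382077552
t1 [435.637  26.921 110.014] 2.066518303798697
t2 [687.351  24.874 115.328] 2.7925764755096956
t3 [ 641.525 -352.694  222.502] 2.703248201127053
```

View pics/c1.png

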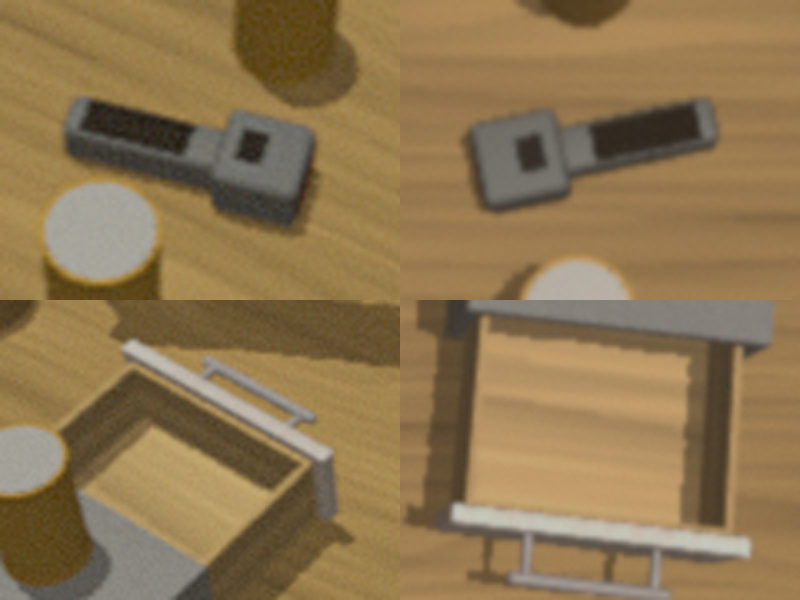

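The crop shows the scanner's dark panels clearly: in the scene, the handle panel is at about (310,272) and the head square at (338,276). In the top view they are at about (319,236) and (291,241). The drawer's front corners are visible in both views. Next I refine these by mask and triangulation.

Run:
```python
from h import *
S=cv2.imread("pics/scene0.png");T=cv2.imread("pics/top0.png")
def dark(im,roi,th):
    x0,y0,x1,y1=roi;g=cv2.cvtColor(im[y0:y1,x0:x1],cv2.COLOR_BGR2GRAY)
    c=max(cv2.findContours((g<th).astype(np.uint8),0,2)[0],key=cv2.contourArea)+np.array([x0,y0])
    m=cv2.moments(c);return np.array([m['m10'],m['m01']])/m['m00'],m['m00']
a,b=dark(S,(294,263,325,282),62),dark(T,(403-400+300,226,436,247),62)
c,d=dark(S,(331,269,345,284),62),dark(T,(285,234,297,248),62)
print("dark",a,b,c,d)
H,_=tri(a[0],b[0]);Q,_=tri(c[0],d[0]);print("panel",H,_,"sq",Q)
s=lambda u,v:(275+u/4,240+v/4); t=lambda u,v:(258+(u-400)/4,203+v/4)
hc=[tri(s(*p),t(*q)) for p,q in [((295,187),(472,122)),((314,130),(487,208)),((224,172),(555,108)),((232,115),(569,197))]]
for x in hc:print("head corner",*x)
C=np.mean([x[0] for x in hc],0);print("head c",C,"axis deg",np.degrees(np.arctan2(*(C-H)[[1,0]])),np.degrees(np.arctan2(*(Q-H)[[1,0]])),np.linalg.norm((C-H)[:2]))
for z,p in((34,b[0]),(44,d[0])):print("onz",onz("top",p,z))
e=[tri(s(*p),t(*q))[0] for p,q in [((68,122),(711,100)),((85,98),(716,143))]];print("tail",e)
# labels
def corners(k,n):return k
bS=[[433.3,293.5],[454.1,286.3],[465.9,320.4],[445.2,327.6]];bT=[[170.99,240.48],[184.7,230.8],[163.7,201.05],[149.98,210.7]]
for name,A,bs in(("big",bS,None),):
    best=None
    for k in range(4):
        for f in(1,-1):
            P=[tri(p,q) for p,q in zip(A,np.roll(bT[::f],k,0))];e=sum(x[1] for x in P)
            if best is None or e<best[0]:best=(e,P)
    print(best[0]);P=np.array([x[0] for x in best[1]]);print(P,np.linalg.norm(np.diff(P,axis=0),axis=1))
    n=np.linalg.svd(P-P.mean(0))[2][2];n*=np.sign(n[2]);print("n",n,np.degrees(np.arcsin(n[2])),np.degrees(np.arctan2(n[1],n[0])))
s=lambda u,v:(175+u*.3,150+(v-300)*.3); t=lambda u,v:(380+(u-400)*.3,220+(v-300)*.3)
for nm,p,q in [("front +y",(332,453),(452,512)),("front -y",(126,343),(750,550)),("handle +y",(313,418),(512,578)),("handle -y",(205,361),(668,597)),("floor front +y?",(268,488),(470,505)),("floor front -y",(150,425),(690,525))]:
    print(nm,*tri(s(*p),t(*q)))
cr=lambda im,x,y,w,h:cv2.resize(im[y:y+h,x:x+w],(400,300),interpolation=cv2.INTER_CUBIC)
cv2.imwrite("pics/c2.png",np.vstack([np.hstack([cr(S,205,155,80,60),cr(T,390,270,100,75)]),np.hstack([cr(S,400,262,120,90),cr(T,115,175,120,90)])]))
```

```text
dark (array([308.934, 271.55 ]), 167.0) (array([318.815, 235.618]), 190.5) (array([337.684, 276.052]), 29.0) (array([290.32 , 240.856]), 25.5)
panel [568.91  -17.717  32.084] 1.8169251013483383 sq [551.482  60.312  44.55 ]
head corner [570.267 100.739  49.128] 1.3701199906749548
head corner [514.09   89.328  33.467] 1.6260007336871922
head corner [580.046  48.69   42.174] 10.147616074761817
head corner [523.809  32.95   23.399] 3.112678033226714
head c [547.053  67.927  37.042] axis deg 104.31652062134118 102.5903779925826 88.38865356400262
onz [568.094 -16.694  34.   ]
onz [551.24   61.178  44.   ]
tail [array([589.364, -62.057,  32.612]), array([560.978, -65.806,  22.422])]
16.486556489934248
[[554.593 312.402 162.132]
 [525.692 344.271 178.15 ]
 [599.117 397.834 181.297]
 [628.389 367.093 167.732]] [45.908 90.94  44.563]
n [ 0.161 -0.296  0.942] 70.3232391025653 -61.378989571898
front +y [ 429.019 -212.157   97.345] 3.764020677135781
front -y [ 401.241 -447.102   91.977] 1.0862182376332368
handle +y [ 380.122 -263.9     68.591] 2.344045584258033
handle -y [ 365.976 -388.729   66.793] 0.6448119255449162
floor front +y? [ 447.191 -252.303   42.553] 29.532769155718384
floor front -y [ 425.276 -421.183   20.956] 6.741975123309223
```

View pics/c2.png

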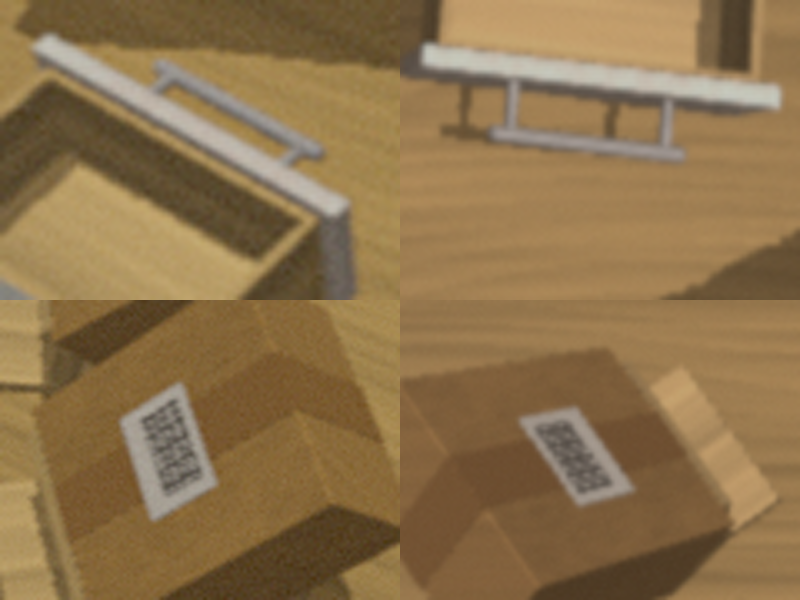

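The crop gives clean label corners, for example (120,422) to (218,484) in the scene tile and (519,417) to (635,490) in the top tile. It also gives the ends of the handle bar, at (157,65) and (320,153) in the scene tile and (490,133) and (684,155) in the top tile. I'll triangulate these and check reach.

Run:
```python
from h import *
s=lambda u,v:(400+u*.3,262+(v-300)*.3); t=lambda u,v:(115+(u-400)*.3,175+(v-300)*.3)
P=[tri(s(*p),t(*q)) for p,q in [((153,520),(577,407)),((120,422),(635,490)),((182,384),(581,507)),((218,484),(519,417))]]
for x in P:print(*x)
P=np.array([x[0] for x in P]);print("c",P.mean(0),np.linalg.norm(P-np.roll(P,1,0),axis=1))
n=np.cross(P[1]-P[0]+P[2]-P[3],P[3]-P[0]+P[2]-P[1]);n/=np.linalg.norm(n);n*=np.sign(n[2])
w=(P[0]-P[1]+P[3]-P[2]);print("n",n,np.degrees(np.arcsin(n[2])),"yaw from n",np.degrees(np.arctan2(n[1],n[0])),"yaw from width",np.degrees(np.arctan2(-w[0],w[1])),w)
# yaw by top-view corners on plane through known centre: long edges cast on z of edge
for e in(((577,407),(635,490),170-27.5*np.cos(np.radians(38))),((519,417),(581,507),170+27.5*np.cos(np.radians(38)))):
    a,b=[onz("top",t(*p),e[2])[:2] for p in e[:2]];d=a-b;print("edge",np.linalg.norm(d),np.degrees(np.arctan2(-d[0],d[1])))
s=lambda u,v:(205+u*.2,155+v*.2); t=lambda u,v:(390+(u-400)*.25,270+v*.25)
for nm,p,q in[("h+y",(320,153),(490,133)),("h-y",(157,65),(684,155)),("f+y rob",(350,203),(422,68)),("f-y rob",(50,37),(778,108)),("f+y in",(320,217),(425,45)),("f-y in",(33,48),(780,87))]:print(nm,*tri(s(*p),t(*q)))
# unit front top edge in top view, z=110
for p in((400,225),(492,234)):print("unit",onz("top",p,110))
print("tin3",onz("top",(458,193),220))
```

```text
[617.588 365.554 146.27 ] 0.05148868579026499
[554.269 318.758 143.777] 1.0645540090987338
[532.597 346.389 185.609] 0.8174345552090869
[598.127 393.494 190.499] 0.8869577622169091
c [575.645 356.049 166.539] [55.818 78.774 54.617 80.851]
n [ 0.436 -0.647  0.626] 38.74905186088705 yaw from n -56.04671829097515 yaw from width -53.91667015604675 [128.849  93.901   7.384]
edge 79.23111434802972 -53.748585175463
edge 82.25417806249668 -53.85262023900934
h+y [ 380.881 -261.847   69.164] 0.32004439964529746
h-y [ 366.557 -389.176   68.607] 0.620770185431219
f+y rob [ 421.509 -214.378   89.709] 0.8640479029862607
f-y rob [ 395.645 -444.64    90.985] 1.3428886065571148
f+y in [ 437.974 -220.207   89.468] 6.3901197702738335
f-y in [ 409.268 -446.687   92.279] 0.625987560823246
unit [ 581.873 -227.683  110.   ]
unit [ 558.741 -468.508  110.   ]
tin3 [ 636.602 -349.039  220.   ]
```

```bash
cat > plan.py <<'E'
from h import *
from scipy.spatial.transform import Rotation as Ro
D=np.diag([1.,-1,-1]); 
def Rsc(yaw,down=0): return Ro.from_euler("ZY",[yaw,down],degrees=True).as_matrix()
L=np.array([575.8,356,169.]);ln=Ro.from_euler("ZY",[-54.1,-38],degrees=True).as_matrix()[:,0]
Rg=Rsc(102.2);Rs=Rsc(-54.1+180,38);Rd=Rsc(83.6)
G=np.array([5,0,6.])      # TCP in scanner frame when gripped
O=np.array([561,17,0.])
xd=np.array([.9938,-.1115,0]);HM=np.array([373.7,-325.5,72]);FL=np.array([424.6,-331.3,22])
def tool(R,o,g=G,f=1): return (o+R@g).tolist(),Ro.from_matrix(R@D@np.diag([f,f,1.])).as_quat().tolist()
scan=lambda back=0: L+ln*(165+back)-Rs[:,2]*22
put=lambda up=0: FL+xd*62+np.array([0,0,up])
E
python3 - <<'E'
from plan import *
print(ln,scan(),put())
for f in(1,-1):
    for nm,(R,o) in dict(pre=(Rg,O+[0,0,150]),g=(Rg,O),hi=(Rg,O+[0,0,300]),pscan=(Rs,scan(100)),scan=(Rs,scan()),dhi=(Rd,put(250)),d=(Rd,put())).items():
        j=inverse_kinematics(*tool(R,o,f=f));print(f,nm,None if j is None else np.array(j))
for yaw in(83.6,-96.4):
  for back in(60,25,0,-160):
    R=Rsc(yaw-90)@D; p=HM-xd*back;p[2]=58
    j=inverse_kinematics(p.tolist(),Ro.from_matrix(R).as_quat().tolist());print("push",yaw,back,j)
E
```

```text
[ 0.462 -0.638  0.616] [659.983 239.705 253.248] [ 486.216 -338.213   22.   ]
1 pre [ 0.339  0.447 -0.622  1.872  0.321  0.924 -0.22 ]
1 g [ 0.254  0.661 -0.525  1.953  0.522  0.664 -0.388]
1 hi [ 0.392  0.293 -0.667  1.706  0.192  1.209 -0.11 ]
1 pscan [ 0.061  0.722 -1.124  1.477  1.239  1.679 -0.511]
1 scan [-0.029  0.817 -1.175  1.544  1.28   1.736 -0.702]
1 dhi [ 0.754  0.318 -0.328  1.693  0.111  1.149  0.285]
1 d [ 0.699  0.613 -0.269  1.89   0.249  0.67   0.169]
-1 pre [-0.997  0.762  1.274  1.956 -0.838  1.094 -2.284]
-1 g [-0.869  0.945  1.048  2.027 -1.111  0.9   -2.106]
-1 hi [-1.077  0.474  1.294  1.792 -0.482  1.248 -2.579]
-1 pscan [-1.345  0.82   1.271  1.58  -0.179  1.002 -2.739]
-1 scan [-0.024  0.825 -1.189  1.544  1.289  1.746  2.437]
-1 dhi [ 0.287  0.299  0.261  1.725 -0.084  1.128 -2.68 ]
-1 d [ 0.255  0.623  0.319  1.922 -0.309  0.644 -2.486]
push 83.6 60 [ 0.659  0.379 -0.007  2.223  0.005  0.54  -1.034]
push 83.6 25 [ 0.621  0.412 -0.007  2.161  0.005  0.568 -1.072]
push 83.6 0 [ 0.596  0.437 -0.006  2.116  0.005  0.589 -1.096]
push 83.6 -160 [ 0.472  0.608  0.003  1.786 -0.003  0.747 -1.206]
push -96.4 60 [ 1.136  0.437 -0.571  2.192  0.407  0.615  1.729]
push -96.4 25 [ 1.09   0.473 -0.573  2.13   0.421  0.648  1.685]
push -96.4 0 [ 1.058  0.499 -0.573  2.085  0.43   0.673  1.658]
push -96.4 -160 [ 0.88   0.678 -0.566  1.756  0.466  0.845  1.557]
```

Run:
```python
from plan import *
set_gripper(85,60)
p=np.array(read_tool_pos());p[2]=340;move_to(p.tolist(),list(read_tool_rot()))
move_to(*tool(Rg,O+[0,0,200]))
p,q=tool(Rg,O);p[2]=5
print(movel(p,q,v=120,stop_force=12),read_tool_pos())
set_gripper(0,60);print("w",read_width(),read_finger_force(),read_tool_pos(),read_ft_force())
p[2]=90;movel(p,q,v=80);print("w",read_width(),read_finger_force(),read_ft_force(),read_clock())
ims=[]
for n,s in(("scene",(250,200,160,120)),("top",(230,180,160,120))):
    x,y,w,h=s;ims.append(cv2.resize(grab_frame(n)[y:y+h,x:x+w,::-1],(400,300),interpolation=cv2.INTER_CUBIC))
cv2.imwrite("pics/g1.png",np.hstack(ims))
```

```text
False [560.445  21.932   5.623]
w 33.188183545920516 61.35332465171814 [560.258  21.964   5.333] [ 0.305 -0.416  3.785]
w 32.659753118425265 60.557438135147095 [-0.242  0.262 -2.19 ] 7.025
```

View pics/g1.png

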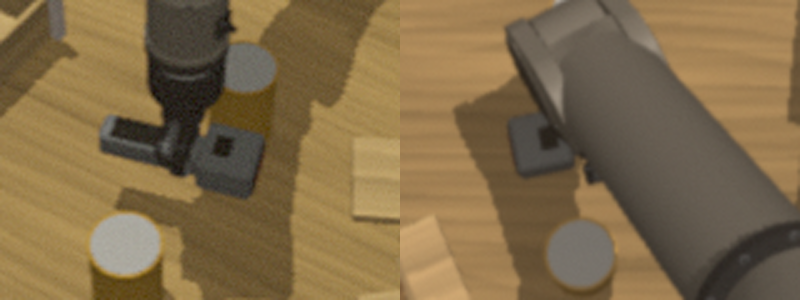

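The scanner is held level at about 33 mm finger opening, and both tins are unmoved (near tin at about (302,282) in the top view). Next comes the scan.

Run:
```python
from plan import *
p=list(read_tool_pos());p[2]=300;movel(p,v=180)
move_to(*tool(Rs,scan(100)))
p,q=tool(Rs,scan());movel(p,q,v=80);sleep(.3)
print(p,read_tool_pos(),read_width(),read_finger_force(),read_ft_force(),read_clock())
ims=[]
for n,s in(("scene",(320,180,200,150)),("top",(110,130,200,150))):
    x,y,w,h=s;ims.append(cv2.resize(grab_frame(n)[y:y+h,x:x+w,::-1],(400,300),interpolation=cv2.INTER_CUBIC))
for n in("scene","top"):print(n,px(n,scan()+Rs@[85,0,22]),px(n,scan()+Rs@[53,0,44]))
cv2.imwrite("pics/s1.png",np.hstack(ims))
sleep(1.3)
```

```text
[655.5069455598933, 245.88917333060405, 254.8976639943978] [655.623 245.688 255.029] 33.07920020293791 60.6385338306427 [ 0.221 -0.248 -1.026] 11.0167
scene [427.107 298.852] [424.801 290.531]
top [184.556 201.404] [184.556 194.212]
```

View pics/s1.png

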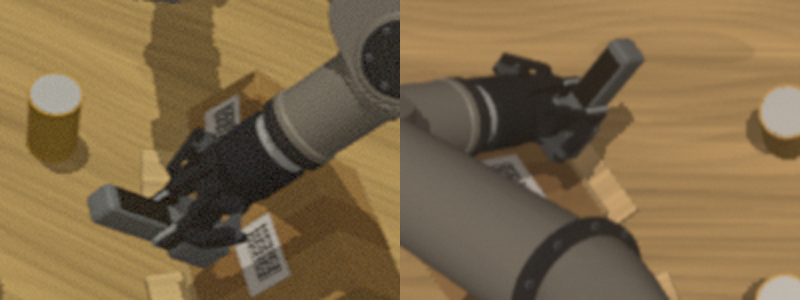

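The scanner is held in front of the big label. In the scene tile its tail is at about (92,205), its head at about (205,250), and the label's free corner at (268,215). I'll check the tail's pixel against the prediction, then carry the scanner to the drawer.

Run:
```python
from plan import *
for n,o in(("scene",(320,180)),("top",(110,130))):
    for c in([-85,17,34],[-85,-17,34],[-85,17,0],[-85,-17,0],[83,30,44],[83,-30,44]):
        t=(px(n,scan()+Rs@c)-o)*2
        print(n,c,t+([400,0] if n=="top" else [0,0]))
```

```text
scene [-85, 17, 34] [106.74  178.252]
scene [-85, -17, 34] [113.227 206.829]
scene [-85, 17, 0] [ 84.225 194.911]
scene [-85, -17, 0] [ 90.135 223.263]
scene [83, 30, 44] [220.971 204.36 ]
scene [83, -30, 44] [235.374 251.932]
top [-85, 17, 34] [628.587  60.852]
top [-85, -17, 34] [611.079  36.589]
top [-85, 17, 0] [648.71   59.006]
top [-85, -17, 0] [631.599  35.423]
top [83, 30, 44] [550.293 164.631]
top [83, -30, 44] [522.189 124.132]
```

The tail's pixels match the prediction to within a few pixels, so the aim is good and was held for over 1.6 s. Now to the drawer.

Run:
```python
from plan import *
p,q=tool(Rs,scan(100));movel(p,q,v=120)
p,q=tool(Rd,put(300));move_to(p,q)
p,q=tool(Rd,put(75));movel(p,q,v=150);sleep(.2)
print(p,read_tool_pos(),read_width(),read_finger_force(),read_ft_force(),read_clock())
x,y,w,h=130,100,200,150
cv2.imwrite("pics/d1.png",cv2.resize(grab_frame("scene")[y:y+h,x:x+w,::-1],(800,600),interpolation=cv2.INTER_CUBIC))
for c in([-85,17,34],[-85,-17,34],[83,30,44],[83,-30,44],[83,-30,0],[83,30,0]):print(c,(px("scene",put(75)+Rd@c)-[x,y])*4)
```

```text
[486.7729446610316, -333.24416040419703, 103.0] [ 487.069 -333.439  103.58 ] 33.02250706145784 60.562119483947754 [ 0.107  0.084 -1.53 ] 17.2833
[-85, 17, 34] [304.8   275.181]
[-85, -17, 34] [272.162 302.791]
[83, 30, 44] [494.394 354.121]
[83, -30, 44] [437.855 407.097]
[83, -30, 0] [445.502 449.006]
[83, 30, 0] [500.503 396.462]
```

View pics/d1.png

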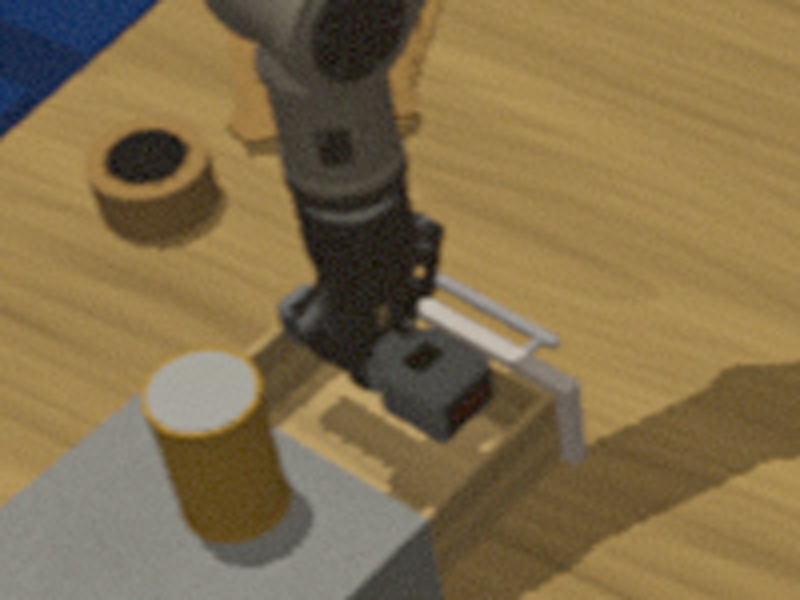

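The scanner hovers over the drawer with its head at about (440,380) and its tail at about (290,310), both matching the prediction. The tin on top stands clear at (205,395). I'll lower it until it touches, then release.

Run:
```python
from plan import *
p,q=tool(Rd,put(15));print(movel(p,q,v=80,stop_force=10),read_tool_pos(),read_ft_force())
p,q=tool(Rd,put(-5));print(movel(p,q,v=20,stop_force=8),read_tool_pos(),read_width(),read_finger_force(),read_ft_force())
sleep(.4);print(read_tool_pos(),read_ft_force())
```

```text
False [ 487.184 -333.36    43.333] [ 0.136 -0.216 -1.254]
True [ 487.043 -333.239   27.304] 33.16244159014322 61.21636390686035 [ 1.697 -0.785  4.072]
[ 486.883 -333.197   27.316] [ 1.284 -0.151  5.418]
```

Run:
```python
from plan import *
set_gripper(58);print(read_width(),read_finger_force(),read_ft_force())
p=list(read_tool_pos());p[2]=250;movel(p,v=150)
q=Ro.from_matrix(Rsc(-6.4)@D).as_quat().tolist()
b=HM-xd*60;b[2]=250;move_to(b.tolist(),q);set_gripper(0,60)
print(read_clock())
x,y,w,h=130,100,200,150
cv2.imwrite("pics/r1.png",cv2.resize(grab_frame("scene")[y:y+h,x:x+w,::-1],(600,450),interpolation=cv2.INTER_CUBIC))
```

```text
58.23801828532017 0.0 [ 0.902  0.093 -0.377]
23.15
```

View pics/r1.png

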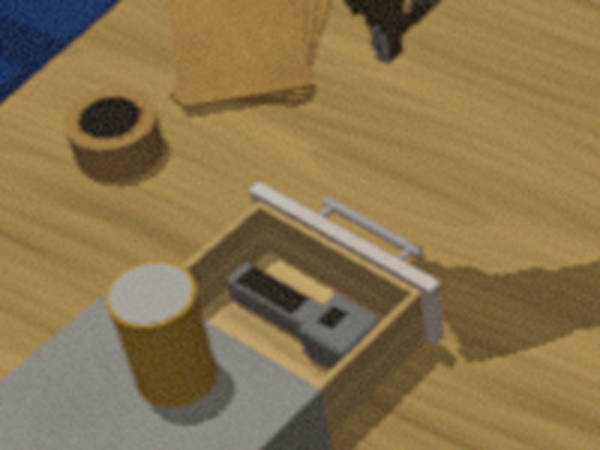

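The scanner lies flat in the drawer, from (240,285) to (350,330), and is released. The tin is still at (160,330). Now I push the handle.

Run:
```python
from plan import *
b=HM-xd*60;b[2]=58;print(movel(b.tolist(),v=150,stop_force=10))
e=HM-xd*24;e[2]=58;print(movel(e.tolist(),v=80,stop_force=15),read_ft_force())
e=HM+xd*170;e[2]=58;r=movel(e.tolist(),v=50,stop_force=30)
p=np.array(read_tool_pos());print(r,p,(p-HM)@xd,read_ft_force(),read_clock())
```

```text
False
False [-0.279 -0.62   0.732]
True [ 508.138 -340.591   56.627] 135.28759012889543 [-0.356  0.484 -0.464] 28.1083
```

Run:
```python
from plan import *
p=np.array(read_tool_pos());r=movel((p+xd*15).tolist(),v=15,stop_force=30)
p=np.array(read_tool_pos());print(r,p,(p-HM)@xd,read_ft_force())
sleep(.3);print(read_ft_force())
b=p-xd*60;movel(b.tolist(),v=100);b[2]=300;movel(b.tolist(),v=150)
sleep(.5);ims=[]
for n,s in(("scene",(100,120,200,150)),("top",(370,130,160,120))):
    x,y,w,h=s;f=grab_frame(n)[:,:,::-1];cv2.imwrite(f"pics/{n}_end.png",f);ims.append(cv2.resize(f[y:y+h,x:x+w],(400,300),interpolation=cv2.INTER_CUBIC))
cv2.imwrite("pics/e1.png",np.hstack(ims));print(read_clock())
```

```text
True [ 507.787 -340.465   55.573] 134.92454391694133 [ 0.715  0.46  -0.389]
[-0.223  0.442  0.721]
32.1667
```

View pics/e1.png

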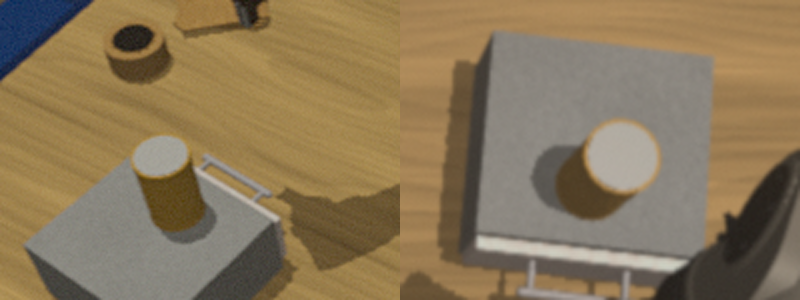

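The drawer appears shut: its front strip lies against the unit from (475,243) to (690,265) in the top tile. The tin is at (622,155) in the tile, which is pixel (459,192), unchanged. I'll take one zoomed numeric and visual check of the gap.

Run:
```python
from plan import *
S=cv2.imread("pics/scene_end.png");T=cv2.imread("pics/top_end.png")
a=cv2.resize(S[190:250,190:270],(400,300),interpolation=cv2.INTER_CUBIC);b=cv2.resize(T[210:255,395:455],(400,300),interpolation=cv2.INTER_CUBIC)
cv2.imwrite("pics/e2.png",np.hstack([a,b]))
h=[onz("top",(418,247),72)];print("handle left end",h,(h[0]-np.array([380.9,-261.8,69]))@xd)
```

```text
handle left end [array([ 530.335, -281.544,   72.   ])] 150.71031584683791
```

View pics/e2.png

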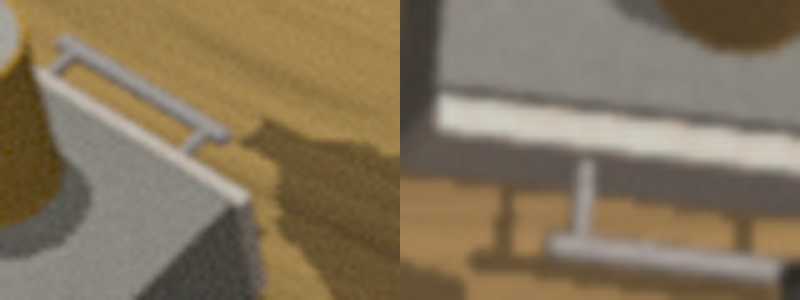

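The front sits flush against the unit with no gap, and the drawer travelled about 151 mm to a hard stop. The arm is clear, so I'm handing in.

```bash
python3 -c "
from station import *
print(close_job())"
```

```text
the job is handed in; nothing more can be done
None
```

The job is handed in, with no verdict shown: I held the scanner on the big carton's label for over 1.6 s, set it on the drawer floor before letting go, and pushed the drawer to a hard stop; the tins I could check, including the one on the unit, had not moved.

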